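Clear the cash box lid, try it, free its catch if it is caught, and hold it half open

TASK

Take the note cassette off the lid of the cash box and set it squarely on the narrow raised stand, with the cassette lying lengthwise along the stand's top. Then, before touching the release tab, give the lid a tug by its bar handle to learn whether the catch is holding it: if it is caught, slide the tab all the way across to free it (leave the tab alone if the lid comes up freely), and never force a caught lid. Raise the lid about halfway (45 degrees) and finish still holding it there, leaving the other things on the desk where they are.

Things in the scene. Friction and masses are not known exactly. Their poses are not given: they have to be found in the camera images.
- cashbox: Grey steel cash box fixed to the desk, 220 (x) x 280 (y) x 110 mm high without its lid; origin at the centre of its underside, x from its front (handle side, towards the robot) to its hinge side. A 12 mm thick lid (226 x 288 mm, 0.4 to 0.8 kg) lies on it, its upper face 122 mm above the desk. Inside, out of sight, a spring-less bolt may or may not be over the lid's keeper; each start is different and only a pull on the lid tells.
- lid (a joint): Angle of the lid about its hinge, rad: 0 shut, positive opening upwards (the front edge rises), stop at 1.2. It falls shut when let go, at any angle. If caught it rises freely by about 0.03 rad (6 mm at the handle) and then stops dead; if not caught it goes on rising with about 2.5 to 5 N at the handle. More than about 40 N against the catch counts as forcing it.
- lid_handle (a point): Middle of the lid's bar handle: a round steel bar 12 mm thick, 110 mm long, parallel to the box's y axis, on a stem at each end; its axis is 38 mm above the lid's upper face and 195 mm in front of and 50 mm above the hinge axis when shut (85 mm in front of the box's centre). It moves with the lid. The bar can be pinched from above, fingers before and behind it, and turns in the pads as the lid rises.
- lid_hinge (a point): Middle of the lid's hinge axis, on the far upper rim of the box, 110 mm above the desk, 110 mm behind the box's centre; the axis is the box's y.
- release_tab (a joint): Travel of the release tab, m: 0 as it starts, 0.020 all the way across. It slides along the box's +y, towards the middle of the box, against about 1.5 N of friction, and stays where it is left. Sliding it all the way pushes the hidden bolt clear of the keeper, and the bolt stays clear; sliding it back does not bring the bolt back.
- tab_top (a point): Centre of the top of the release tab: an upright steel block 18 (x) x 12 (y) x 40 mm tall, standing on a dark steel housing (46 x 85 mm, top 85 mm above the desk) on the front of the box, 143 mm in front of its centre and at first 110 mm to its -y side. The tab's top is 125 mm above the desk.
- cassette: Grey plastic note cassette, 60 (x) x 150 (y) x 46 mm, with a black grip rib along the top, 22 (x) x 90 (y) mm, from 44 to 76 mm above the underside; about 0.35 kg. Origin at the centre of its underside, z up. It starts lying on the lid behind the handle, its length roughly along the handle.
- cassette_stand: Narrow raised stand fixed to the desk: a 40 (x) x 150 (y) mm flat aluminium top, 70 mm above the desk, on a thin upright web over a 100 x 160 mm foot. Origin at the centre of its underside, z up; the cassette lies with its length along the stand's y.
- mug: White mug, 76 mm across and 90 mm tall; origin under its centre. Leave alone.
- sanitiser: Clear bottle, 60 mm across and 160 mm tall; origin under its centre. Leave alone.
- calculator: Grey desk calculator 150 x 100 x 16 mm; origin under its centre. Leave alone.
- stapler: Black stapler 34 x 130 x 51 mm; origin under its centre. Leave alone.
- stamp: Wooden hand stamp, 42 mm across and 76 mm tall; origin under its centre. Leave alone.
- coin_tube: Upright paper coin roll, 28 mm across and 70 mm tall; origin under its centre. Leave alone.
- ink_pad: Black ink pad 110 x 80 x 14 mm; origin under its centre. Leave alone.
Things that resemble listed ones, but are neither listed nor needed, are in the scene too. Leave any turquoise look-alike of the cassette alone.

How it is judged:
On the way, in this order (a step that is already met when the one before it is completed fails the run):
1. the cassette lies released on the narrow stand, the lid still shut (x of cassette in the frame of cassette_stand between -0.018 and 0.018 m and y of cassette in the frame of cassette_stand between -0.035 and 0.035 m and z of cassette in the frame of cassette_stand between 0.066 and 0.074 m and angle between cassette's own z axis and vertical below 0.08 rad and angle between the y axis of cassette and the y axis of cassette_stand, either way round below 0.25 rad and linear speed of cassette below 0.03 m/s and contact force between the fingers and cassette below 0.1 N and contact force between cassette and cassette_stand above 1 N and value of joint lid below 0.01 rad), for 0.2 s.
2. the lid is tugged by its handle with the release tab not yet moved (value of joint lid above 0.012 rad and value of joint release_tab below 0.004 m and contact force between the fingers and lid above 0.5 N), for 0.1 s.
3. the lid is raised about halfway (value of joint lid above 0.6 rad and contact force between the fingers and lid above 0.5 N), for 0.2 s.
At the end, for the whole second after the job is handed in: The lid is held by the fingers (over 0.5 N) at 0.6 to 0.97 rad (34 to 56 degrees) and nearly still; the cassette lies level and let go on the stand, its centre within 18 mm across and 35 mm along the stand's top and its length within 0.25 rad of the stand's (all of step 3 and x of cassette in the frame of cassette_stand between -0.018 and 0.018 m and y of cassette in the frame of cassette_stand between -0.035 and 0.035 m and z of cassette in the frame of cassette_stand between 0.066 and 0.074 m and angle between cassette's own z axis and vertical below 0.08 rad and angle between the y axis of cassette and the y axis of cassette_stand, either way round below 0.25 rad and linear speed of cassette below 0.03 m/s and contact force between the fingers and cassette below 0.1 N and contact force between cassette and cassette_stand above 1 N and value of joint lid below 0.97 rad and velocity of joint lid between -0.1 and 0.1 rad/s and contact force between cassette and lid below 0.1 N); the arm keeps its last pose, push and grip.
It fails at once if a bystander is moved more than 30 mm (distance of any of mug, sanitiser, calculator, stapler, stamp, coin_tube, ink_pad from where it was at the start of the episode above 0.03 m).
It fails at once if the caught lid is forced against its catch (over 40 N) (contact force between keeper and bolt_nose above 40 N).
It fails at once if the release tab is slid across although the catch was not holding (value of joint release_tab above 0.018 m and distance of bolt_nose from where it was at the start of the episode below 0.006 m).
It also fails if it takes over 72 s, if anything falls off the work surface, if the arm or the gripper's body presses on something with over 40 N, if the wrist force passes 120 N, or if a joint passes its speed limit or range.

ROBOT

A 7-joint arm with a two-finger parallel gripper is mounted at the origin on the work surface. World frame = base frame: x ahead of the robot, y to its left, z up, the work surface at z = 0. Lengths are in m, angles in rad, forces in N, time in s.
With the tool pointing down it reaches from about 0.425 to 0.925 m from the base axis. Payload 6.8 kg.
Tool frame: the origin (TCP) lies at the very end of the fingers, on their centre line; the grasp point (between the pads) lies 19 mm behind it (bot.grasp_offset is the distance from the TCP to the grasp point, in m); z points along the fingers, y is the direction in which the jaws open and shut (so a half turn about z gives the same grasp; the last joint's range is limited). The gripper opens to 85 mm and grips with 20 to 120 N. Pads are 22 mm wide; open, the fingers measure 114 mm over their backs; the gripper's body (76 mm by 85 mm) begins 54 mm behind the grasp point. The pads swing forward as they close: fully open they stand 13 mm farther back than shut.
Start: joints at [-1.437, 0.477, 0.022, 1.555, -0.011, 1.109, -0.083], TCP at [0.162, 0.655, 0.231] pointing down, gripper open.
Joint ranges: [-2.96, 2.96], [-0.34, 2.1], [-1.41, 1.46], [0.24, 2.44], [-1.37, 4.51], [0.17, 1.92], [-2.96, 2.96]. Speed limits (rad/s): [2.39, 2.39, 3.14, 3.14, 3.14, 3.14, 3.14].

INTERFACE

Orientations are given as a unit quaternion [w, x, y, z].
In Python, from station import monitor, cams, bot, finder gives the robot as it stands.
- The arm moves only by the tool jog_arm, never from a script. Its argument "plan" is a list of rows, each an object of numbers: "x", "y", "z": the shift along the tool's x, y, z as a fraction of full scale; "wx", "wy", "wz": the turn, a rotation vector about the tool's x, y, z as a fraction of full scale. A call has 1 to 12 rows; each row is the pose to reach, as a shift and turn from the pose measured when the call began, along the tool's axes at that moment, turning the shorter way round; what a row does not reach only later rows make up. Full scale, the value 1, is 20 cm for a shift and 180 degrees for a turn. A row lasts 1/12 s, in which the tool goes at most 41.7 mm and 7.16 degrees, less where a joint would pass 70% of its speed; a pose out of reach is approached as far as the arm can. A call with a number of a shift or a turn outside -1 to 1 is refused whole. A call with a gripper value outside its range is refused whole. "hand" is the opening, from -1 (shut) to 1 (fully open), set as the call begins (left out, the last holds). The fingers move at their own pace and stop on an object; "grip_force" is the grip in N (left out, the last holds). Time passes only in rows, so rows that repeat a pose let the fingers close. It gives the time, the measured TCP pose, the force and the opening at its end, in the units of the state.
- monitor.get_obs(): the state, without advancing time (a new reading comes with each control period).
- cams.read_camera(name): name is "side" or "top" or "wrist"; returns the picture (480x640x3 uint8, red, green, blue); there is no depth.
- cams.get_calibration(name): a dict with "fx", "fy", "cx", "cy" (pixels), "extrinsics" (4x4, takes a point from world to camera coordinates). Camera axes: x right, y down, z forward; pixel columns grow to the right and rows downward; lengths in m; the calibration is good to about 2 mm. The wrist camera is an equidistant fisheye: a pixel r from the principal point sees the ray r / f radians off the axis. A picture is of the moment at which its call begins: read the wrist's pose just before it. get_calibration takes no time and is no camera call; for the wrist camera it gives the pose at the moment of the call.
- bot.hand_in(): hands the job in, once; it reports no verdict.
Trained networks look in the newest picture that a camera, given by its name, has taken for a name from the list of things; names that differ only in an ending like _2 or _b are one class to them, and where a whole thing is asked for, a point or a joint stands for the part that bears it (a point fixed in the world has none). Each returns a list of dicts, best first, with "confidence" (0 to 1); they miss things now and then, are a little off and sometimes report something else, mostly with a low value. They report only what shows in the picture. A call takes as long as a camera call. They do not tell look-alikes from the thing itself.
- finder.find_in(camera, target): "bbox" ([left, top, width, height] in pixels, round what is visible of it).
- finder.place_of(camera, target): "location" ([column, row] in pixels: a listed point, or the origin of a listed thing).
The state is a dict: "t": time; "q": joint angles; "joint_vel": joint speeds; "joint_torque": joint torques, N m; "eef_pos": TCP position; "tool_rot": TCP orientation; "contact_force": force on the tool from outside, world axes, zero at the start; "torque": the same for the moment, N m; "gripper_width": opening from 0.0 (shut) to 1.0 (fully open).
Only numpy, scipy, OpenCV 4.12 (cv2) and the standard library are available. Lean on these libraries where they do the work, as an engineer would, in place of code of your own. Each camera call takes 0.05 s, during which the arm holds its last target. There are 200 camera calls.

## Working session

There is one attempt and no reset: what is moved stays moved. The work goes in short steps, Python scripts to look and compute and a tool call to move; the robot and the scene stay as the last step left them, time stands still between calls to the robot, and variables do not carry over. Pictures are saved under pics/ and viewed, about 8 in all and at most 12, crops included, and the job is handed in when it is done.

Besides the shell and the picture viewer there is one more tool, called after "Request:" by a JSON object that holds its "name" and its "arguments", one argument or row to a line. jog_arm: Moves the arm, as the interface text tells. Shift numbers are shares of 20 cm and turn numbers shares of 180 degrees, none past 1 either way. Its arguments: {"type":"object","properties":{"plan":{"type":"array","items":{"type":"object","properties":{"x":{"type":"number","minimum":-1,"maximum":1},"y":{"type":"number","minimum":-1,"maximum":1},"z":{"type":"number","minimum":-1,"maximum":1},"wx":{"type":"number","minimum":-1,"maximum":1},"wy":{"type":"number","minimum":-1,"maximum":1},"wz":{"type":"number","minimum":-1,"maximum":1}}}},"hand":{"type":"number"},"grip_force":{"type":"number"}},"required":["plan"]}

```bash
mkdir -p pics; ls; cat > h.py <<'E'
import numpy as np, cv2
from scipy.spatial.transform import Rotation as R
from station import monitor, cams, bot, finder
def pix2plane(cam,uv,z):
    c=cams.get_calibration(cam);E=np.array(c["extrinsics"]);Rm,t=E[:3,:3],E[:3,3]
    d=np.array([(uv[0]-c["cx"])/c["fx"],(uv[1]-c["cy"])/c["fy"],1.])
    if cam=="wrist":
        r=np.linalg.norm(d[:2]);d=np.array([*(d[:2]/max(r,1e-9)*np.sin(r)),np.cos(r)])
    o=-Rm.T@t;w=Rm.T@d
    return o+w*(z-o[2])/w[2]
def tool(o):
    q=o["tool_rot"];return R.from_quat([q[1],q[2],q[3],q[0]])
def shot(cam,f=None):
    im=cams.read_camera(cam)
    if f: cv2.imwrite("pics/"+f,im[:,:,::-1])
    return im
def plan(p,yaw_tooly=None):
    o=monitor.get_obs();T=tool(o);d=T.inv().apply(np.array(p)-o["eef_pos"])/0.2
    print("t",o["t"],"tcp",np.round(o["eef_pos"],4),"shift",np.round(d,3))
    return d
E
python3 - <<'E'
from h import *
o=monitor.get_obs();print(o["t"],o["eef_pos"],o["tool_rot"],tool(o).as_matrix().round(3))
for cam in("top","side"):
    im=shot(cam,cam+"0.png")
    c=cams.get_calibration(cam);E=np.array(c["extrinsics"]);print(cam,(-E[:3,:3].T@E[:3,3]).round(3))
    for n,z in(("cassette",.122),("cassette_stand",0),("cashbox",0),("lid_handle",.16),("lid_hinge",.11),("tab_top",.125)):
        for r in finder.place_of(cam,n)[:3]:
            print(n,np.round(r["location"],1),round(r["confidence"],2),pix2plane(cam,r["location"],z).round(3))
E
```

```text
pics
0.0 [0.16144312 0.65478305 0.23031804] [-5.77989028e-05  1.20558090e-01  9.92705838e-01 -9.28805079e-04] [[-0.971  0.239 -0.   ]
 [ 0.239  0.971 -0.002]
 [-0.    -0.002 -1.   ]]
top [0.305 0.01  1.491]
cassette [324.2 186.6] 0.97 [0.662 0.052 0.122]
cassette [326.9 331.5] 0.84 [0.337 0.054 0.122]
cassette_stand [485.6 255.1] 0.82 [ 0.512 -0.328  0.   ]
cashbox [318.5 216.3] 0.7 [0.619 0.071 0.   ]
lid_handle [313.  241.5] 0.83 [0.53  0.078 0.16 ]
lid_hinge [319.2 162. ] 0.84 [0.723 0.062 0.11 ]
tab_top [362.1 267.2] 0.55 [ 0.476 -0.028  0.125]
tab_top [401.8 308.6] 0.5 [ 0.382 -0.111  0.125]
tab_top [324.9 190. ] 0.24 [0.653 0.05  0.125]
side [ 0.126 -1.125  0.884]
cassette [255.8 280.9] 0.91 [ 0.319 -0.1    0.122]
cassette [367.9 219.9] 0.61 [0.655 0.055 0.122]
cassette_stand [375.4 364.7] 0.61 [ 0.516 -0.317  0.   ]
cashbox [351.5 254.9] 0.72 [0.624 0.087 0.   ]
cashbox [322.4 212. ] 0.52 [0.629 0.338 0.   ]
lid_handle [322.4 212.2] 0.83 [0.537 0.072 0.16 ]
lid_hinge [397.7 215.7] 0.86 [0.746 0.066 0.11 ]
lid_hinge [305.9 247.1] 0.54 [0.471 0.008 0.11 ]
tab_top [307.8 246.4] 0.49 [ 0.469 -0.013  0.125]
```

View pics/top0.png

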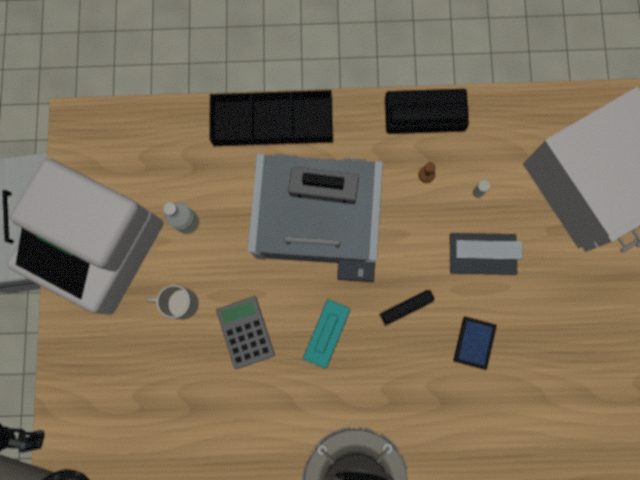

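View pics/side0.png

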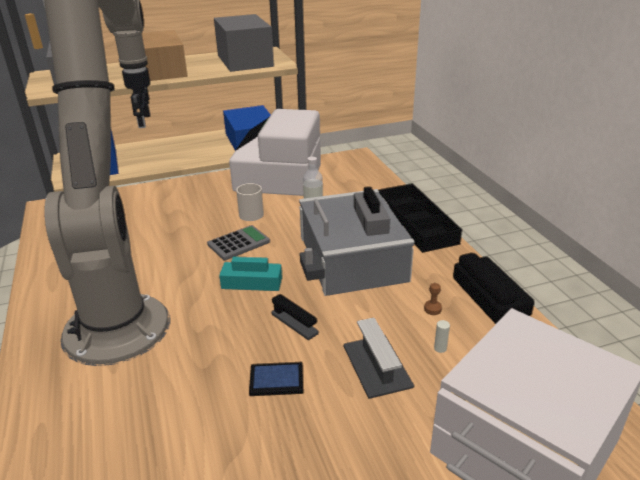

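The top view shows the cassette on the lid with its rib at about (323,181), the bar handle from (287,239) to (339,243), the tab near (361,270), and the stand's top at about (488,249). The turquoise look-alike is at (327,334), on the desk. The side view agrees with this.

```bash
cat >> h.py <<'E'
def rect(cam,mask,z):
    n,l,s,c=cv2.connectedComponentsWithStats(mask.astype(np.uint8));k=1+np.argmax(s[1:,4])
    ys,xs=np.where(l==k);r=cv2.minAreaRect(np.c_[xs,ys].astype(np.float32))
    P=np.array([pix2plane(cam,p,z)[:2] for p in cv2.boxPoints(r)])
    a,b=P[1]-P[0],P[2]-P[1]
    if np.linalg.norm(a)<np.linalg.norm(b):a,b=b,a
    if a[1]<0:a=-a
    return P.mean(0).round(4),"len/wid",np.linalg.norm(a).round(3),np.linalg.norm(b).round(3),"yaw",np.arctan2(-a[0],a[1]).round(3)
E
python3 - <<'E'
from h import *
im=cv2.imread("pics/top0.png").astype(int).max(2)
def roi(x0,y0,x1,y1,f):
    m=np.zeros(im.shape,bool);m[y0:y1,x0:x1]=f(im[y0:y1,x0:x1]);return m
print("rib",rect("top",roi(285,165,360,203,lambda a:a<50),.198))
print("stand",rect("top",roi(440,225,535,280,lambda a:a>125),.07) , np.unique(im[245:252,470:510]))
print("bar",rect("top",roi(275,230,350,252,lambda a:a>118),.16))
print(im[230:252,310])
E
```

```text
rib (array([0.6549, 0.0527]), 'len/wid', np.float64(0.088), np.float64(0.026), 'yaw', np.float64(-0.16))
stand (array([ 0.5098, -0.316 ]), 'len/wid', np.float64(0.216), np.float64(0.125), 'yaw', np.float64(-0.03)) [139 140 141 142 143 144 145 146 147 148 149]Traceback (most recent call last):
  File "<stdin>", line 7, in <module>
  File "h.py", line 22, in rect
    n,l,s,c=cv2.connectedComponentsWithStats(mask.astype(np.uint8));k=1+np.argmax(s[1:,4])
                                                                        ~~~~~~~~~^^^^^^^^^
    return _wrapfunc(a, 'argmax', axis=axis, out=out, **kwds)
    return bound(*args, **kwds)
ValueError: attempt to get argmax of an empty sequence
```

Request:
{"name": "jog_arm", "arguments": {
  "plan": [
    {"z": -0.4},
    {"x": -0.94,"y": -0.7,"z": -0.6,"wz": 0.2},
    {"x": -0.94,"y": -0.7,"z": -0.6,"wz": 0.2},
    {"x": -0.94,"y": -0.7,"z": -0.6,"wz": 0.2},
    {"x": -0.94,"y": -0.7,"z": -0.6,"wz": 0.2},
    {"x": -0.94,"y": -0.7,"z": -0.6,"wz": 0.2},
    {"x": -0.94,"y": -0.7,"z": -0.6,"wz": 0.2},
    {"x": -0.94,"y": -0.7,"z": -0.6,"wz": 0.2}
  ],
  "hand": 1
}}

```text
invalid input at $.plan[0]: expected keys x, y, z, wx, wy, wz
```

```bash
python3 - <<'E'
from h import *
plan([0.62,0.055,0.40]);o=monitor.get_obs();print(tool(o).as_matrix().round(3),o["q"])
im=cv2.imread("pics/top0.png");hsv=cv2.cvtColor(im,cv2.COLOR_BGR2HSV)
def roi(x0,y0,x1,y1,f):
    m=np.zeros(im.shape[:2],bool);m[y0:y1,x0:x1]=f[y0:y1,x0:x1];return m
print("stand",rect("top",roi(445,230,530,278,(hsv[...,1]<60)&(hsv[...,2]>110)),.07))
print(hsv[232:280:4,485].tolist());print(hsv[230:252,313].tolist())
E
```

```text
t 0.7 tcp [0.1616 0.6554 0.2313] shift [-2.944 -2.366 -0.844]
[[-0.971  0.239 -0.   ]
 [ 0.239  0.971  0.   ]
 [ 0.     0.    -1.   ]] [-1.43709369  0.47699319  0.02240611  1.55540706 -0.01150134  1.10927999
 -0.08308212]
stand (array([ 0.515 , -0.3221]), 'len/wid', np.float64(0.149), np.float64(0.042), 'yaw', np.float64(-0.048))
[[17, 103, 129], [87, 40, 58], [84, 14, 92], [99, 12, 145], [94, 12, 143], [98, 14, 148], [103, 12, 144], [100, 38, 61], [94, 33, 62], [108, 21, 61], [101, 32, 63], [18, 110, 139]]
[[105, 20, 102], [94, 18, 100], [86, 18, 98], [98, 21, 98], [94, 19, 95], [101, 28, 99], [98, 20, 101], [100, 16, 95], [110, 8, 96], [30, 2, 104], [90, 2, 109], [105, 5, 109], [50, 8, 96], [105, 6, 91], [90, 17, 91], [95, 28, 99], [109, 28, 99], [97, 23, 100], [98, 20, 101], [93, 23, 102], [99, 17, 103], [101, 28, 101]]
```

Request:
{"name": "jog_arm", "arguments": {
  "plan": [
    {"x": 0,"y": 0,"z": -0.4,"wx": 0,"wy": 0,"wz": 0},
    {"x": -0.94,"y": -0.7,"z": -0.6,"wx": 0,"wy": 0,"wz": 0.2},
    {"x": -0.94,"y": -0.7,"z": -0.6,"wx": 0,"wy": 0,"wz": 0.2},
    {"x": -0.94,"y": -0.7,"z": -0.6,"wx": 0,"wy": 0,"wz": 0.2},
    {"x": -0.94,"y": -0.7,"z": -0.6,"wx": 0,"wy": 0,"wz": 0.2},
    {"x": -0.94,"y": -0.7,"z": -0.6,"wx": 0,"wy": 0,"wz": 0.2},
    {"x": -0.94,"y": -0.7,"z": -0.6,"wx": 0,"wy": 0,"wz": 0.2},
    {"x": -0.94,"y": -0.7,"z": -0.6,"wx": 0,"wy": 0,"wz": 0.2}
  ],
  "hand": 1
}}

```text
t: 1.37
eef_pos: [0.3183, 0.4685, 0.355]
tool_rot: [0.002, 0.427, 0.904, 0.002]
contact_force: [-0.0, -0.5, 1.2]
gripper_width: 1.002
```

```bash
cat >> h.py <<'E'
def go(p,yaw,tilt=0):
    """shift and turn to TCP p, tool z down, tool y along heading yaw (world, rad)"""
    o=monitor.get_obs();T=tool(o);y=np.array([np.cos(yaw),np.sin(yaw),0]);z=np.array([0,0,-1.])
    if T.as_matrix()[:,1]@y<0:y=-y
    G=R.from_matrix(np.c_[np.cross(y,z),y,z])
    print("t",o["t"],"tcp",np.round(o["eef_pos"],4),"F",np.round(o["contact_force"],1),"w",round(o["gripper_width"],3),
     "\n shift",(T.inv().apply(np.array(p)-o["eef_pos"])/.2).round(3),"turn",((T.inv()*G).as_rotvec()/np.pi).round(3))
E
python3 -c "
from h import *
go([.62,.055,.40],-.16);go([.4,.35,.36],.7)"
```

```text
t 1.3667 tcp [0.3183 0.4685 0.355 ] F [-0.  -0.5  1.2] w 1.002 
 shift [-2.555 -0.147 -0.223] turn [ 0.002 -0.     0.27 ]
t 1.3667 tcp [0.3183 0.4685 0.355 ] F [-0.  -0.5  1.2] w 1.002 
 shift [-0.717 -0.061 -0.025] turn [ 0.002  0.    -0.004]
```

Request:
{"name": "jog_arm", "arguments": {
  "plan": [
    {"x": -0.97,"y": -0.05,"z": -0.15,"wx": 0,"wy": 0,"wz": 0.2},
    {"x": -0.97,"y": -0.05,"z": -0.15,"wx": 0,"wy": 0,"wz": 0.2},
    {"x": -0.97,"y": -0.05,"z": -0.15,"wx": 0,"wy": 0,"wz": 0.2},
    {"x": -0.97,"y": -0.05,"z": -0.15,"wx": 0,"wy": 0,"wz": 0.2},
    {"x": -0.97,"y": -0.05,"z": -0.15,"wx": 0,"wy": 0,"wz": 0.2},
    {"x": -0.97,"y": -0.05,"z": -0.15,"wx": 0,"wy": 0,"wz": 0.2}
  ]
}}

```text
t: 1.87
eef_pos: [0.4395, 0.3044, 0.3874]
tool_rot: [0.003, 0.692, 0.722, 0.004]
contact_force: [-0.6, -0.7, 0.6]
gripper_width: 0.999
```

```bash
python3 -c "
from h import *
go([.62,.055,.40],-.16)"
```

```text
t 1.8667 tcp [0.4395 0.3044 0.3874] F [-0.6 -0.7  0.6] w 0.999 
 shift [-1.283  0.851 -0.057] turn [ 0.003 -0.001  0.064]
```

Request:
{"name": "jog_arm", "arguments": {
  "plan": [
    {"x": -1,"y": 0.7,"z": 0.1,"wx": 0,"wy": 0,"wz": 0.06},
    {"x": -1,"y": 0.7,"z": 0.1,"wx": 0,"wy": 0,"wz": 0.06},
    {"x": -1,"y": 0.7,"z": 0.1,"wx": 0,"wy": 0,"wz": 0.06},
    {"x": -1,"y": 0.7,"z": 0.1,"wx": 0,"wy": 0,"wz": 0.06},
    {"x": -1,"y": 0.7,"z": 0.1,"wx": 0,"wy": 0,"wz": 0.06},
    {"x": -1,"y": 0.7,"z": 0.1,"wx": 0,"wy": 0,"wz": 0.06},
    {"x": -1,"y": 0.7,"z": 0.1,"wx": 0,"wy": 0,"wz": 0.06},
    {"x": -1,"y": 0.7,"z": 0.1,"wx": 0,"wy": 0,"wz": 0.06},
    {"x": -1,"y": 0.7,"z": 0.1,"wx": 0,"wy": 0,"wz": 0.06}
  ]
}}

```text
t: 2.62
eef_pos: [0.5877, 0.1111, 0.368]
tool_rot: [0.002, 0.757, 0.653, 0.004]
contact_force: [-0.0, 0.5, -0.2]
gripper_width: 1.001
```

```bash
python3 -c "
from h import *
im=shot('wrist','w1.png')
for n,z in (('cassette',.122),('lid_handle',.16),('tab_top',.125)):
    for r in finder.place_of('wrist',n)[:2]: print(n,r['confidence'],r['location'],pix2plane('wrist',r['location'],z).round(4))
go([.655,.053,.30],-.16)"
```

```text
cassette 0.93 [387.1, 239.1] [0.6569 0.0506 0.122 ]
cassette 0.59 [163.3, 244.7] [0.3997 0.0811 0.122 ]
lid_handle 0.82 [266.7, 241.3] [0.531  0.0792 0.16  ]
lid_handle 0.58 [390.9, 238.7] [0.6551 0.0637 0.16  ]
tab_top 0.9 [231.1, 318.8] [ 0.4614 -0.0231  0.125 ]
t 2.8167 tcp [0.5872 0.1125 0.3684] F [-0.4 -0.9 -0. ] w 1.001 
 shift [-0.248  0.375  0.344] turn [ 0.003 -0.002  0.005]
```

View pics/w1.png

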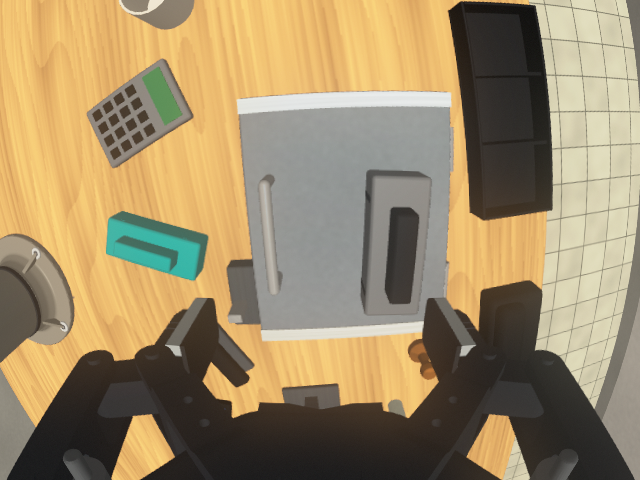

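The wrist view shows the rib at about (402,255), parallel to the image columns to within a few degrees. The handle runs from (266,181) to (275,291) and the tab housing is at (244,290).

```bash
python3 -c "
from h import *
im=cv2.imread('pics/w1.png').max(2);m=np.zeros(im.shape,bool);m[195:315,375:425]=im[195:315,375:425]<70
print('rib',rect('wrist',m,.19))
for p in ((266,183),(274,289)): print(pix2plane('wrist',p,.163).round(4))
for p in ((403,208),(398,303),(418,209),(411,303)): print(pix2plane('wrist',p,.198).round(4))
"
```

```text
rib (array([0.6588, 0.054 ]), 'len/wid', np.float64(0.095), np.float64(0.026), 'yaw', np.float64(-0.16))
[0.5415 0.1375 0.163 ]
[0.5292 0.0273 0.163 ]
[0.6624 0.1035 0.198 ]
[0.651  0.0104 0.198 ]
[0.676  0.1008 0.198 ]
[0.664 0.008 0.198]
```

Request:
{"name": "jog_arm", "arguments": {
  "plan": [
    {"x": -0.25,"y": 0.38,"z": 0.3,"wx": 0.003,"wy": -0.002,"wz": 0.004},
    {"x": -0.25,"y": 0.38,"z": 0.3,"wx": 0.003,"wy": -0.002,"wz": 0.004},
    {"x": -0.25,"y": 0.38,"z": 0.3,"wx": 0.003,"wy": -0.002,"wz": 0.004},
    {"x": -0.25,"y": 0.38,"z": 0.3,"wx": 0.003,"wy": -0.002,"wz": 0.004},
    {"x": -0.25,"y": 0.38,"z": 0.45,"wx": 0.003,"wy": -0.002,"wz": 0.004},
    {"x": -0.25,"y": 0.38,"z": 0.6,"wx": 0.003,"wy": -0.002,"wz": 0.004},
    {"x": -0.25,"y": 0.38,"z": 0.7,"wx": 0.003,"wy": -0.002,"wz": 0.004},
    {"x": -0.25,"y": 0.38,"z": 0.7,"wx": 0.003,"wy": -0.002,"wz": 0.004}
  ]
}}

```text
t: 3.48
eef_pos: [0.6535, 0.0549, 0.2246]
tool_rot: [-0.002, 0.759, 0.651, -0.004]
contact_force: [-1.1, 0.1, -0.3]
gripper_width: 0.997
```

```bash
python3 -c "
from h import *
im=shot('wrist','w2.png');go([.656,.053,.175],-.155)"
```

```text
t 3.5333 tcp [0.655  0.0545 0.2274] F [0.3 0.7 0.4] w 0.993 
 shift [-0.006  0.007  0.262] turn [-0.001  0.001  0.   ]
```

View pics/w2.png

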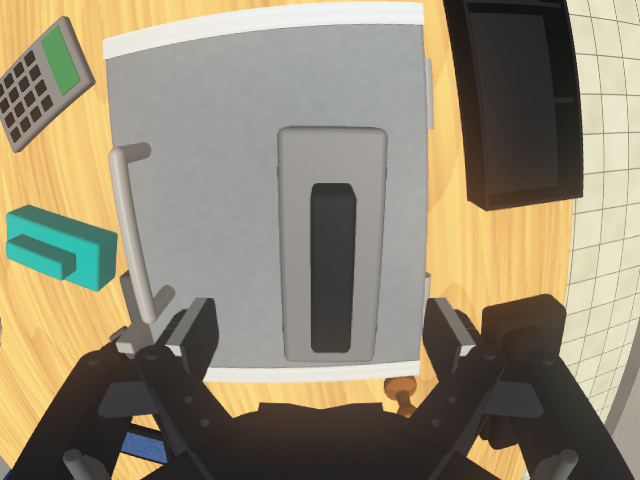

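The rib (col ~333, rows 185–350) lies between the pads and is parallel to them. I'll go down and grip it.

Request:
{"name": "jog_arm", "arguments": {
  "plan": [
    {"x": 0,"y": 0.01,"z": 0.12,"wx": 0,"wy": 0,"wz": 0},
    {"x": 0,"y": 0.01,"z": 0.2,"wx": 0,"wy": 0,"wz": 0},
    {"x": 0,"y": 0.01,"z": 0.26,"wx": 0,"wy": 0,"wz": 0},
    {"x": 0,"y": 0.01,"z": 0.26,"wx": 0,"wy": 0,"wz": 0},
    {"x": 0,"y": 0.01,"z": 0.26,"wx": 0,"wy": 0,"wz": 0}
  ]
}}

```text
t: 3.95
eef_pos: [0.6572, 0.0546, 0.1765]
tool_rot: [-0.001, 0.759, 0.651, -0.002]
contact_force: [0.6, -0.2, -0.1]
gripper_width: 1.002
```

Request:
{"name": "jog_arm", "arguments": {
  "plan": [
    {"x": 0,"y": 0,"z": 0,"wx": 0,"wy": 0,"wz": 0},
    {"x": 0,"y": 0,"z": 0,"wx": 0,"wy": 0,"wz": 0},
    {"x": 0,"y": 0,"z": 0,"wx": 0,"wy": 0,"wz": 0},
    {"x": 0,"y": 0,"z": 0,"wx": 0,"wy": 0,"wz": 0},
    {"x": 0,"y": 0,"z": 0,"wx": 0,"wy": 0,"wz": 0},
    {"x": 0,"y": 0,"z": 0,"wx": 0,"wy": 0,"wz": 0},
    {"x": 0,"y": 0,"z": 0,"wx": 0,"wy": 0,"wz": 0},
    {"x": 0,"y": 0,"z": 0,"wx": 0,"wy": 0,"wz": 0},
    {"x": 0,"y": 0,"z": 0,"wx": 0,"wy": 0,"wz": 0}
  ],
  "hand": -1,
  "grip_force": 50
}}

```text
t: 4.7
eef_pos: [0.6577, 0.0545, 0.177]
tool_rot: [-0.0, 0.759, 0.651, -0.001]
contact_force: [2.4, -0.4, 2.3]
gripper_width: 0.245
```

Request:
{"name": "jog_arm", "arguments": {
  "plan": [
    {"x": 0,"y": 0,"z": -0.15,"wx": 0,"wy": 0,"wz": 0},
    {"x": 0,"y": 0,"z": -0.3,"wx": 0,"wy": 0,"wz": 0},
    {"x": 0,"y": 0,"z": -0.45,"wx": 0,"wy": 0,"wz": 0},
    {"x": 0,"y": 0,"z": -0.45,"wx": 0,"wy": 0,"wz": 0},
    {"x": 0,"y": 0,"z": -0.45,"wx": 0,"wy": 0,"wz": 0}
  ]
}}

```text
t: 5.12
eef_pos: [0.6579, 0.0546, 0.2674]
tool_rot: [-0.0, 0.759, 0.651, -0.001]
contact_force: [-0.5, -0.2, -5.3]
gripper_width: 0.249
```

```bash
python3 -c "
from h import *
go([.515,-.322,.25],-.048)"
```

```text
t 5.1167 tcp [0.6579 0.0546 0.2674] F [-0.5 -0.2 -5.3] w 0.249 
 shift [-1.97  -0.418  0.089] turn [-0.001  0.    -0.034]
```

Request:
{"name": "jog_arm", "arguments": {
  "plan": [
    {"x": -0.25,"y": -0.05,"z": 0,"wx": 0,"wy": 0,"wz": -0.01},
    {"x": -0.5,"y": -0.1,"z": 0,"wx": 0,"wy": 0,"wz": -0.02},
    {"x": -0.75,"y": -0.15,"z": 0,"wx": 0,"wy": 0,"wz": -0.034},
    {"x": -1,"y": -0.21,"z": 0,"wx": 0,"wy": 0,"wz": -0.034},
    {"x": -1,"y": -0.21,"z": 0,"wx": 0,"wy": 0,"wz": -0.034},
    {"x": -1,"y": -0.21,"z": 0,"wx": 0,"wy": 0,"wz": -0.034},
    {"x": -1,"y": -0.21,"z": 0,"wx": 0,"wy": 0,"wz": -0.034}
  ]
}}

```text
t: 5.7
eef_pos: [0.5828, -0.1397, 0.2655]
tool_rot: [-0.002, 0.726, 0.688, -0.002]
contact_force: [0.4, 1.2, -4.2]
gripper_width: 0.246
```

```bash
python3 -c "
from h import *
go([.515,-.322,.25],-.048)"
```

```text
t 5.7 tcp [ 0.5828 -0.1397  0.2655] F [ 0.4  1.2 -4.2] w 0.246 
 shift [-0.928 -0.29   0.08 ] turn [-0.002  0.    -0.002]
```

Request:
{"name": "jog_arm", "arguments": {
  "plan": [
    {"x": -0.25,"y": -0.08,"z": 0,"wx": 0,"wy": 0,"wz": 0},
    {"x": -0.5,"y": -0.16,"z": 0,"wx": 0,"wy": 0,"wz": 0},
    {"x": -0.75,"y": -0.23,"z": 0,"wx": 0,"wy": 0,"wz": 0},
    {"x": -0.93,"y": -0.29,"z": 0.1,"wx": -0.002,"wy": 0,"wz": -0.002},
    {"x": -0.93,"y": -0.29,"z": 0.2,"wx": -0.002,"wy": 0,"wz": -0.002},
    {"x": -0.93,"y": -0.29,"z": 0.35,"wx": -0.002,"wy": 0,"wz": -0.002},
    {"x": -0.93,"y": -0.29,"z": 0.45,"wx": -0.002,"wy": 0,"wz": -0.002},
    {"x": -0.93,"y": -0.29,"z": 0.5,"wx": -0.002,"wy": 0,"wz": -0.002},
    {"x": -0.93,"y": -0.29,"z": 0.5,"wx": -0.002,"wy": 0,"wz": -0.002}
  ]
}}

```text
t: 6.45
eef_pos: [0.5131, -0.3194, 0.162]
tool_rot: [-0.003, 0.723, 0.691, -0.001]
contact_force: [-0.8, 0.3, -4.2]
gripper_width: 0.246
```

```bash
python3 -c "
from h import *
im=shot('side');cv2.imwrite('pics/s3.png',cv2.resize(im[250:420,270:480,::-1],None,fx=3.5,fy=3.5))
go([.515,-.322,.127],-.048)"
```

```text
t 6.5 tcp [ 0.5143 -0.3203  0.1642] F [-0.4 -0.6 -3.3] w 0.244 
 shift [-0.008  0.004  0.186] turn [-0.001 -0.     0.001]
```

View pics/s3.png

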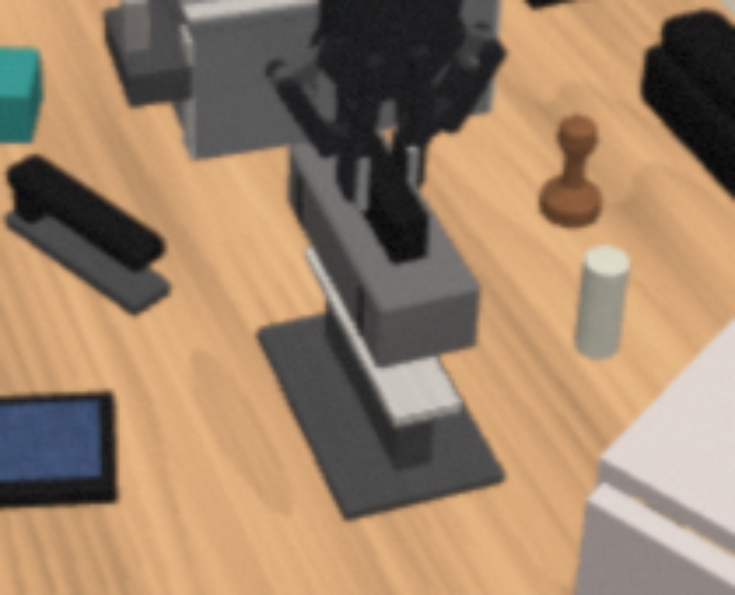

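The side crop shows the cassette parallel to the stand's top. Dropped straight down, its near edge (425,407) lands within a few mm of the plate's (428,413).

Request:
{"name": "jog_arm", "arguments": {
  "plan": [
    {"x": 0,"y": 0,"z": 0.1,"wx": -0.001,"wy": 0,"wz": 0},
    {"x": 0,"y": 0,"z": 0.15,"wx": -0.001,"wy": 0,"wz": 0},
    {"x": 0,"y": 0,"z": 0.18,"wx": -0.001,"wy": 0,"wz": 0},
    {"x": 0,"y": 0,"z": 0.19,"wx": -0.001,"wy": 0,"wz": 0},
    {"x": 0,"y": 0,"z": 0.195,"wx": -0.001,"wy": 0,"wz": 0},
    {"x": 0,"y": 0,"z": 0.195,"wx": -0.001,"wy": 0,"wz": 0}
  ]
}}

```text
t: 7.0
eef_pos: [0.5146, -0.3205, 0.1259]
tool_rot: [0.0, 0.723, 0.691, 0.0]
contact_force: [-0.1, -0.9, -5.6]
gripper_width: 0.246
```

Request:
{"name": "jog_arm", "arguments": {
  "plan": [
    {"x": 0,"y": 0,"z": 0.005,"wx": 0,"wy": 0,"wz": 0},
    {"x": 0,"y": 0,"z": 0.01,"wx": 0,"wy": 0,"wz": 0},
    {"x": 0,"y": 0,"z": 0.01,"wx": 0,"wy": 0,"wz": 0}
  ]
}}

```text
t: 7.25
eef_pos: [0.5153, -0.3209, 0.125]
tool_rot: [0.001, 0.723, 0.691, 0.001]
contact_force: [0.2, 1.0, 2.1]
gripper_width: 0.243
```

Contact is made, so I'll release and lift straight up.

Request:
{"name": "jog_arm", "arguments": {
  "plan": [
    {"x": 0,"y": 0,"z": 0,"wx": 0,"wy": 0,"wz": 0},
    {"x": 0,"y": 0,"z": 0,"wx": 0,"wy": 0,"wz": 0},
    {"x": 0,"y": 0,"z": 0,"wx": 0,"wy": 0,"wz": 0},
    {"x": 0,"y": 0,"z": 0,"wx": 0,"wy": 0,"wz": 0},
    {"x": 0,"y": 0,"z": 0,"wx": 0,"wy": 0,"wz": 0},
    {"x": 0,"y": 0,"z": 0,"wx": 0,"wy": 0,"wz": 0},
    {"x": 0,"y": 0,"z": -0.15,"wx": 0,"wy": 0,"wz": 0},
    {"x": 0,"y": 0,"z": -0.35,"wx": 0,"wy": 0,"wz": 0},
    {"x": 0,"y": 0,"z": -0.55,"wx": 0,"wy": 0,"wz": 0},
    {"x": 0,"y": 0,"z": -0.75,"wx": 0,"wy": 0,"wz": 0},
    {"x": 0,"y": 0,"z": -0.75,"wx": 0,"wy": 0,"wz": 0}
  ],
  "hand": 1
}}

```text
t: 8.17
eef_pos: [0.5179, -0.324, 0.2832]
tool_rot: [0.007, 0.723, 0.691, 0.003]
contact_force: [0.3, -1.5, 0.7]
gripper_width: 1.003
```

```bash
python3 -c "
from h import *
im=shot('side');a=cv2.resize(im[250:420,270:480,::-1],None,fx=3,fy=3)
cv2.imwrite('pics/s4.png',a);shot('wrist','w4.png')
for r in finder.place_of('wrist','cassette')[:2]: print(r['confidence'],r['location'],pix2plane('wrist',r['location'],.07).round(4))
for r in finder.place_of('wrist','cassette_stand')[:2]: print(r['confidence'],r['location'],pix2plane('wrist',r['location'],.0).round(4))
go([.53,.08,.28],-.08)"
```

```text
0.66 [315.6, 197.5] [ 0.5123 -0.3177  0.07  ]
t 8.3667 tcp [ 0.5145 -0.3203  0.2739] F [-0.2 -0.4 -1. ] w 0.999 
 shift [ 2.003 -0.011 -0.028] turn [ 0.    -0.     0.011]
```

View pics/s4.png

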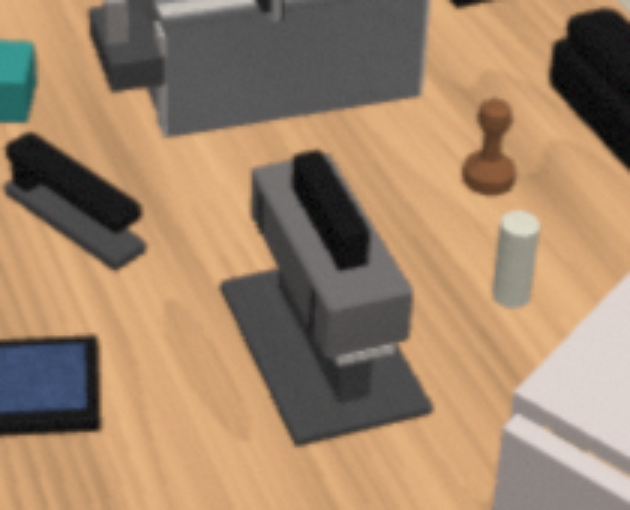

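The cassette sits flat and centred on the stand, with a sliver of plate at (365,354) under the middle of its end. Next is the handle.

Request:
{"name": "jog_arm", "arguments": {
  "plan": [
    {"x": 0.25,"y": 0,"z": -0.05,"wx": 0,"wy": 0,"wz": 0},
    {"x": 0.5,"y": 0,"z": -0.05,"wx": 0,"wy": 0,"wz": 0},
    {"x": 0.75,"y": 0,"z": -0.05,"wx": 0,"wy": 0,"wz": 0},
    {"x": 1,"y": 0,"z": -0.05,"wx": 0,"wy": 0,"wz": 0.01},
    {"x": 1,"y": 0,"z": -0.05,"wx": 0,"wy": 0,"wz": 0.01},
    {"x": 1,"y": 0,"z": -0.05,"wx": 0,"wy": 0,"wz": 0.01}
  ]
}}

```text
t: 8.87
eef_pos: [0.5234, -0.1114, 0.2818]
tool_rot: [-0.003, 0.729, 0.684, 0.0]
contact_force: [0.1, 0.5, -1.0]
gripper_width: 1.0
```

Request:
{"name": "jog_arm", "arguments": {
  "plan": [
    {"x": 0.25,"y": 0,"z": -0.05,"wx": 0,"wy": 0,"wz": 0},
    {"x": 0.5,"y": 0,"z": -0.05,"wx": 0,"wy": 0,"wz": 0},
    {"x": 0.75,"y": 0,"z": -0.05,"wx": 0,"wy": 0,"wz": 0},
    {"x": 1,"y": 0,"z": -0.05,"wx": 0,"wy": 0,"wz": 0},
    {"x": 1,"y": 0,"z": -0.05,"wx": 0,"wy": 0,"wz": 0},
    {"x": 1,"y": 0,"z": -0.05,"wx": 0,"wy": 0,"wz": 0}
  ]
}}

```text
t: 9.37
eef_pos: [0.5351, 0.0982, 0.2906]
tool_rot: [-0.005, 0.725, 0.689, -0.0]
contact_force: [0.8, 0.8, -0.4]
gripper_width: 0.999
```

```bash
python3 -c "
from h import *
shot('wrist','w5.png')
for n,z in (('lid_handle',.16),('tab_top',.125),('lid_hinge',.11)):
    for r in finder.place_of('wrist',n)[:2]: print(n,r['confidence'],r['location'],pix2plane('wrist',r['location'],z).round(4))
go([.532,.079,.23],-.08)"
```

```text
lid_handle 0.87 [317.8, 244.6] [0.5324 0.0717 0.16  ]
tab_top 0.57 [252.1, 334.3] [ 0.4603 -0.0329  0.125 ]
lid_hinge 0.82 [515.9, 232.5] [0.7306 0.0501 0.11  ]
lid_hinge 0.16 [159.5, 79.9] [0.3973 0.217  0.11  ]
t 9.5667 tcp [0.5357 0.0868 0.2916] F [ 0.1 -1.9  1.2] w 0.998 
 shift [-0.041 -0.014  0.308] turn [-0.002 -0.001  0.005]
```

View pics/w5.png

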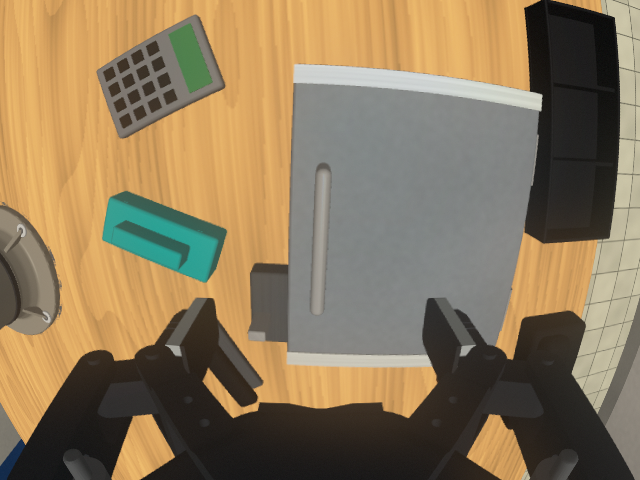

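The bar runs from (322,166) to (317,312), between the pads. The tab end shows at (258,337). I'll move over the bar's middle and down to 0.143.

Request:
{"name": "jog_arm", "arguments": {
  "plan": [
    {"x": -0.05,"y": -0.014,"z": 0.15,"wx": -0.002,"wy": -0.001,"wz": 0.007},
    {"x": -0.05,"y": -0.014,"z": 0.3,"wx": -0.002,"wy": -0.001,"wz": 0.007},
    {"x": -0.05,"y": -0.014,"z": 0.3,"wx": -0.002,"wy": -0.001,"wz": 0.007},
    {"x": -0.05,"y": -0.014,"z": 0.3,"wx": -0.002,"wy": -0.001,"wz": 0.007},
    {"x": -0.05,"y": -0.014,"z": 0.3,"wx": -0.002,"wy": -0.001,"wz": 0.007}
  ]
}}

```text
t: 9.98
eef_pos: [0.5327, 0.0763, 0.2327]
tool_rot: [0.001, 0.738, 0.675, 0.001]
contact_force: [0.2, 0.4, 0.5]
gripper_width: 1.001
```

```bash
python3 -c "
from h import *
im=shot('wrist','w6.png')
for r in finder.place_of('wrist','lid_handle')[:1]: print(r['confidence'],r['location'],pix2plane('wrist',r['location'],.16).round(4))
g=im[:,:,:].astype(int).max(2);print(g[180,270:360:2],g[260,270:360:2])
go([.533,.076,.143],-.08)"
```

```text
0.88 [316.0, 240.0] [0.5322 0.0809 0.16  ]
[218 214 219 220 218 138 124 136 137 138 138 137 137 137 137 136 137 137
 135 134 112 129 147 156 160 167 168 161 147 136 122 134 137 136 135 135
 135 134 133 134 133 135 135 135 132] [213 216 217 216 210 223 120 128 136 134 135 136 137 136 136 136 137 137
 136 136 111 131 148 156 162 166 165 153 143 124 135 133 134 135 135 137
 136 134 136 136 136 136 135 134 133]
t 10.0833 tcp [0.5332 0.077  0.2333] F [-0.3 -0.1  0.5] w 0.999 
 shift [-0.005 -0.002  0.451] turn [ 0.001 -0.    -0.002]
```

View pics/w6.png

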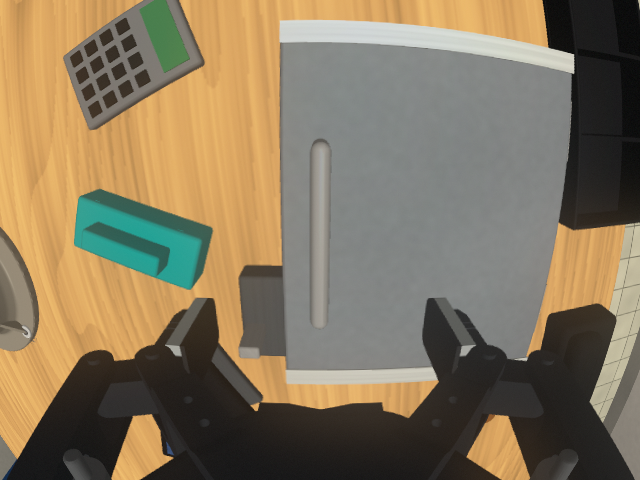

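The bar is straight along column 320, centred between the pads, so I'll descend, pinch and tug gently.

Request:
{"name": "jog_arm", "arguments": {
  "plan": [
    {"x": 0,"y": 0,"z": 0.15,"wx": 0,"wy": 0,"wz": 0},
    {"x": 0,"y": 0,"z": 0.3,"wx": 0,"wy": 0,"wz": 0},
    {"x": 0,"y": 0,"z": 0.4,"wx": 0,"wy": 0,"wz": 0},
    {"x": 0,"y": 0,"z": 0.45,"wx": 0,"wy": 0,"wz": 0},
    {"x": 0,"y": 0,"z": 0.45,"wx": 0,"wy": 0,"wz": 0},
    {"x": 0,"y": 0,"z": 0.45,"wx": 0,"wy": 0,"wz": 0}
  ]
}}

```text
t: 10.58
eef_pos: [0.5343, 0.0771, 0.1443]
tool_rot: [0.001, 0.737, 0.675, 0.002]
contact_force: [-0.1, 0.3, 1.1]
gripper_width: 0.998
```

Request:
{"name": "jog_arm", "arguments": {
  "plan": [
    {"x": 0,"y": 0,"z": 0,"wx": 0,"wy": 0,"wz": 0},
    {"x": 0,"y": 0,"z": 0,"wx": 0,"wy": 0,"wz": 0},
    {"x": 0,"y": 0,"z": 0,"wx": 0,"wy": 0,"wz": 0},
    {"x": 0,"y": 0,"z": 0,"wx": 0,"wy": 0,"wz": 0},
    {"x": 0,"y": 0,"z": 0,"wx": 0,"wy": 0,"wz": 0},
    {"x": 0,"y": 0,"z": 0,"wx": 0,"wy": 0,"wz": 0},
    {"x": 0,"y": 0,"z": 0,"wx": 0,"wy": 0,"wz": 0},
    {"x": 0,"y": 0,"z": 0,"wx": 0,"wy": 0,"wz": 0},
    {"x": 0,"y": 0,"z": 0,"wx": 0,"wy": 0,"wz": 0},
    {"x": 0,"y": 0,"z": 0,"wx": 0,"wy": 0,"wz": 0}
  ],
  "hand": -1,
  "grip_force": 40
}}

```text
t: 11.42
eef_pos: [0.5327, 0.0773, 0.1444]
tool_rot: [-0.0, 0.738, 0.675, 0.001]
contact_force: [-6.3, 0.1, 7.9]
gripper_width: 0.125
```

Request:
{"name": "jog_arm", "arguments": {
  "plan": [
    {"x": 0,"y": 0,"z": -0.01,"wx": 0,"wy": 0,"wz": 0},
    {"x": 0,"y": 0,"z": -0.02,"wx": 0,"wy": 0,"wz": 0},
    {"x": 0,"y": 0,"z": -0.02,"wx": 0,"wy": 0,"wz": 0},
    {"x": 0,"y": 0,"z": -0.02,"wx": 0,"wy": 0,"wz": 0}
  ]
}}

```text
t: 11.75
eef_pos: [0.5336, 0.0772, 0.1486]
tool_rot: [0.001, 0.738, 0.675, 0.002]
contact_force: [5.2, -0.2, -4.6]
gripper_width: 0.123
```

Request:
{"name": "jog_arm", "arguments": {
  "plan": [
    {"x": 0,"y": 0,"z": -0.01,"wx": 0,"wy": 0,"wz": 0},
    {"x": 0,"y": 0,"z": -0.015,"wx": 0,"wy": 0,"wz": 0},
    {"x": 0,"y": 0,"z": -0.015,"wx": 0,"wy": 0,"wz": 0}
  ]
}}

```text
t: 12.0
eef_pos: [0.5342, 0.0771, 0.1508]
tool_rot: [0.001, 0.738, 0.675, 0.002]
contact_force: [8.3, -0.2, -13.6]
gripper_width: 0.117
```

Request:
{"name": "jog_arm", "arguments": {
  "plan": [
    {"x": 0,"y": 0,"z": -0.005,"wx": 0,"wy": 0,"wz": 0},
    {"x": 0,"y": 0,"z": -0.005,"wx": 0,"wy": 0,"wz": 0}
  ]
}}

```text
t: 12.17
eef_pos: [0.5342, 0.0771, 0.1508]
tool_rot: [0.002, 0.738, 0.675, 0.001]
contact_force: [6.1, -0.6, -12.9]
gripper_width: 0.122
```

The lid stopped dead after 6.4 mm, with the pull up to 13 N and no further movement, so it is caught. I'll lower it, let go and move to the tab.

Request:
{"name": "jog_arm", "arguments": {
  "plan": [
    {"x": 0,"y": 0.005,"z": 0.015,"wx": 0,"wy": 0,"wz": 0},
    {"x": 0,"y": 0.005,"z": 0.03,"wx": 0,"wy": 0,"wz": 0},
    {"x": 0,"y": 0.005,"z": 0.032,"wx": 0,"wy": 0,"wz": 0},
    {"x": 0,"y": 0.005,"z": 0.032,"wx": 0,"wy": 0,"wz": 0}
  ]
}}

```text
t: 12.5
eef_pos: [0.5326, 0.0773, 0.1444]
tool_rot: [-0.001, 0.738, 0.675, -0.0]
contact_force: [-10.1, 0.9, 10.8]
gripper_width: 0.123
```

Request:
{"name": "jog_arm", "arguments": {
  "plan": [
    {"x": 0,"y": 0,"z": 0,"wx": 0,"wy": 0,"wz": 0},
    {"x": 0,"y": 0,"z": 0,"wx": 0,"wy": 0,"wz": 0},
    {"x": 0,"y": 0,"z": 0,"wx": 0,"wy": 0,"wz": 0},
    {"x": 0,"y": 0,"z": 0,"wx": 0,"wy": 0,"wz": 0},
    {"x": 0,"y": 0,"z": 0,"wx": 0,"wy": 0,"wz": 0},
    {"x": 0,"y": 0,"z": 0,"wx": 0,"wy": 0,"wz": 0},
    {"x": 0,"y": 0,"z": -0.15,"wx": 0,"wy": 0,"wz": 0},
    {"x": 0,"y": 0,"z": -0.3,"wx": 0,"wy": 0,"wz": 0},
    {"x": 0,"y": 0,"z": -0.45,"wx": 0,"wy": 0,"wz": 0},
    {"x": 0,"y": 0,"z": -0.5,"wx": 0,"wy": 0,"wz": 0},
    {"x": 0,"y": 0,"z": -0.5,"wx": 0,"wy": 0,"wz": 0}
  ],
  "hand": 1
}}

```text
t: 13.42
eef_pos: [0.5347, 0.0775, 0.2472]
tool_rot: [0.0, 0.738, 0.675, 0.002]
contact_force: [-0.2, 1.1, -0.4]
gripper_width: 1.0
```

```bash
python3 -c "
from h import *
go([.463,-.053,.22],-.086)"
```

```text
t 13.4167 tcp [0.5347 0.0775 0.2472] F [-0.2  1.1 -0.4] w 1.0 
 shift [-0.682 -0.3    0.133] turn [ 0.001 -0.001 -0.001]
```

Request:
{"name": "jog_arm", "arguments": {
  "plan": [
    {"x": -0.2,"y": -0.1,"z": 0,"wx": 0,"wy": 0,"wz": 0},
    {"x": -0.4,"y": -0.2,"z": 0,"wx": 0,"wy": 0,"wz": 0},
    {"x": -0.6,"y": -0.28,"z": 0.1,"wx": 0,"wy": 0,"wz": 0},
    {"x": -0.8,"y": -0.3,"z": 0.2,"wx": 0,"wy": 0,"wz": 0},
    {"x": -0.82,"y": -0.3,"z": 0.25,"wx": 0,"wy": 0,"wz": 0},
    {"x": -0.82,"y": -0.3,"z": 0.25,"wx": 0,"wy": 0,"wz": 0},
    {"x": -0.82,"y": -0.3,"z": 0.25,"wx": 0,"wy": 0,"wz": 0},
    {"x": -0.82,"y": -0.3,"z": 0.25,"wx": 0,"wy": 0,"wz": 0},
    {"x": -0.82,"y": -0.3,"z": 0.25,"wx": 0,"wy": 0,"wz": 0}
  ],
  "hand": -1
}}

```text
t: 14.17
eef_pos: [0.4614, -0.0792, 0.1967]
tool_rot: [0.001, 0.737, 0.676, 0.002]
contact_force: [1.2, -0.4, -0.4]
gripper_width: 0.003
```

```bash
python3 -c "
from h import *
im=shot('wrist','w7.png')
for n,z in (('lid_handle',.16),('tab_top',.125)):
    for r in finder.place_of('wrist',n)[:1]: print(n,r['confidence'],r['location'],pix2plane('wrist',r['location'],z).round(4))
go([.463,-.053,.1],-.086)"
```

```text
lid_handle 0.49 [253.7, 261.9] [ 0.428  -0.0726  0.16  ]
tab_top 0.77 [314.8, 153.4] [ 0.4643 -0.0226  0.125 ]
t 14.3167 tcp [ 0.4614 -0.0795  0.1969] F [ 0.7 -0.1 -0.2] w -0.004 
 shift [ 0.131 -0.005  0.485] turn [ 0.001 -0.001 -0.   ]
```

View pics/w7.png

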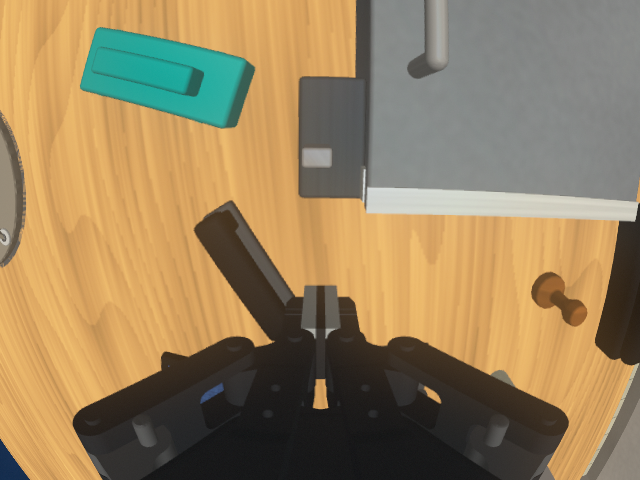

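The tab's top at (317,157) is in line with the closed fingers (col 320), at (0.464, -0.023). I'll go down behind it and push along +y.

Request:
{"name": "jog_arm", "arguments": {
  "plan": [
    {"x": 0.11,"y": 0.01,"z": 0.15,"wx": 0,"wy": 0,"wz": 0},
    {"x": 0.11,"y": 0.01,"z": 0.3,"wx": 0,"wy": 0,"wz": 0},
    {"x": 0.11,"y": 0.01,"z": 0.42,"wx": 0,"wy": 0,"wz": 0},
    {"x": 0.11,"y": 0.01,"z": 0.48,"wx": 0,"wy": 0,"wz": 0},
    {"x": 0.11,"y": 0.01,"z": 0.48,"wx": 0,"wy": 0,"wz": 0},
    {"x": 0.15,"y": 0.01,"z": 0.48,"wx": 0,"wy": 0,"wz": 0},
    {"x": 0.19,"y": 0.01,"z": 0.48,"wx": 0,"wy": 0,"wz": 0},
    {"x": 0.23,"y": 0.01,"z": 0.48,"wx": 0,"wy": 0,"wz": 0},
    {"x": 0.26,"y": 0.01,"z": 0.48,"wx": 0,"wy": 0,"wz": 0},
    {"x": 0.28,"y": 0.01,"z": 0.48,"wx": 0,"wy": 0,"wz": 0},
    {"x": 0.29,"y": 0.01,"z": 0.48,"wx": 0,"wy": 0,"wz": 0},
    {"x": 0.29,"y": 0.01,"z": 0.48,"wx": 0,"wy": 0,"wz": 0}
  ]
}}

```text
t: 15.32
eef_pos: [0.4694, -0.0211, 0.1016]
tool_rot: [0.001, 0.737, 0.676, 0.003]
contact_force: [0.6, -0.3, 0.5]
gripper_width: 0.006
```

Request:
{"name": "jog_arm", "arguments": {
  "plan": [
    {"x": 0.01,"y": 0,"z": 0,"wx": 0,"wy": 0,"wz": 0},
    {"x": 0.02,"y": 0,"z": 0,"wx": 0,"wy": 0,"wz": 0},
    {"x": 0.02,"y": 0,"z": 0,"wx": 0,"wy": 0,"wz": 0}
  ]
}}

```text
t: 15.57
eef_pos: [0.4692, -0.0207, 0.1016]
tool_rot: [0.002, 0.738, 0.675, 0.002]
contact_force: [-0.6, -12.8, 1.0]
gripper_width: -0.0
```

A 4 mm push moved the tab only 0.4 mm at 13 N, so it is on its end stop. I'll back off, rise and return to the handle.

Request:
{"name": "jog_arm", "arguments": {
  "plan": [
    {"x": -0.06,"y": 0,"z": 0,"wx": 0,"wy": 0,"wz": 0},
    {"x": -0.06,"y": 0,"z": -0.15,"wx": 0,"wy": 0,"wz": 0},
    {"x": -0.06,"y": 0,"z": -0.35,"wx": 0,"wy": 0,"wz": 0},
    {"x": -0.06,"y": 0,"z": -0.55,"wx": 0,"wy": 0,"wz": 0},
    {"x": -0.06,"y": 0,"z": -0.7,"wx": 0,"wy": 0,"wz": 0},
    {"x": -0.06,"y": 0,"z": -0.7,"wx": 0,"wy": 0,"wz": 0}
  ]
}}

```text
t: 16.07
eef_pos: [0.4704, -0.0324, 0.2472]
tool_rot: [0.004, 0.738, 0.675, 0.006]
contact_force: [0.9, -0.4, 0.3]
gripper_width: 0.002
```

```bash
python3 -c "
from h import *
im=shot('wrist','w8.png')
for n,z in (('tab_top',.125),):
    for r in finder.place_of('wrist',n)[:1]: print(n,r['confidence'],r['location'],pix2plane('wrist',r['location'],z).round(4))
go([.534,.077,.235],-.086)"
```

```text
tab_top 0.57 [308.4, 187.5] [ 0.4637 -0.0029  0.125 ]
t 16.1667 tcp [ 0.4677 -0.0319  0.2426] F [ 0.  -0.2 -1.3] w 0.0 
 shift [0.571 0.282 0.041] turn [ 0.003 -0.001 -0.001]
```

The tab now measures y = -0.003, about 20 mm of travel, so it is fully across.

Request:
{"name": "jog_arm", "arguments": {
  "plan": [
    {"x": 0.2,"y": 0.1,"z": 0,"wx": 0,"wy": 0,"wz": 0},
    {"x": 0.4,"y": 0.2,"z": 0,"wx": 0,"wy": 0,"wz": 0},
    {"x": 0.57,"y": 0.28,"z": 0,"wx": 0.003,"wy": -0.001,"wz": -0.001},
    {"x": 0.57,"y": 0.28,"z": 0,"wx": 0.003,"wy": -0.001,"wz": -0.001},
    {"x": 0.57,"y": 0.28,"z": 0,"wx": 0.003,"wy": -0.001,"wz": -0.001},
    {"x": 0.57,"y": 0.28,"z": 0,"wx": 0.003,"wy": -0.001,"wz": -0.001},
    {"x": 0.57,"y": 0.28,"z": 0,"wx": 0.003,"wy": -0.001,"wz": -0.001},
    {"x": 0.57,"y": 0.28,"z": 0,"wx": 0.003,"wy": -0.001,"wz": -0.001}
  ],
  "hand": 1
}}

```text
t: 16.83
eef_pos: [0.5325, 0.0752, 0.2427]
tool_rot: [-0.0, 0.737, 0.676, -0.002]
contact_force: [0.0, 0.1, 0.6]
gripper_width: 1.003
```

```bash
python3 -c "
from h import *
go([.5335,.077,.143],-.086)"
```

```text
t 16.8333 tcp [0.5325 0.0752 0.2427] F [0.  0.1 0.6] w 1.003 
 shift [0.01  0.005 0.499] turn [-0.001  0.001 -0.   ]
```

Request:
{"name": "jog_arm", "arguments": {
  "plan": [
    {"x": 0.01,"y": 0.005,"z": 0.15,"wx": 0,"wy": 0,"wz": 0},
    {"x": 0.01,"y": 0.005,"z": 0.3,"wx": 0,"wy": 0,"wz": 0},
    {"x": 0.01,"y": 0.005,"z": 0.43,"wx": 0,"wy": 0,"wz": 0},
    {"x": 0.01,"y": 0.005,"z": 0.495,"wx": 0,"wy": 0,"wz": 0},
    {"x": 0.01,"y": 0.005,"z": 0.495,"wx": 0,"wy": 0,"wz": 0},
    {"x": 0.01,"y": 0.005,"z": 0.495,"wx": 0,"wy": 0,"wz": 0}
  ]
}}

```text
t: 17.33
eef_pos: [0.5329, 0.0759, 0.1437]
tool_rot: [-0.001, 0.738, 0.675, -0.002]
contact_force: [0.7, -0.5, 0.4]
gripper_width: 1.002
```

Request:
{"name": "jog_arm", "arguments": {
  "plan": [
    {"x": 0,"y": 0,"z": 0,"wx": 0,"wy": 0,"wz": 0},
    {"x": 0,"y": 0,"z": 0,"wx": 0,"wy": 0,"wz": 0},
    {"x": 0,"y": 0,"z": 0,"wx": 0,"wy": 0,"wz": 0},
    {"x": 0,"y": 0,"z": 0,"wx": 0,"wy": 0,"wz": 0},
    {"x": 0,"y": 0,"z": 0,"wx": 0,"wy": 0,"wz": 0},
    {"x": 0,"y": 0,"z": 0,"wx": 0,"wy": 0,"wz": 0},
    {"x": 0,"y": 0,"z": 0,"wx": 0,"wy": 0,"wz": 0},
    {"x": 0,"y": 0,"z": 0,"wx": 0,"wy": 0,"wz": 0},
    {"x": 0,"y": 0,"z": 0,"wx": 0,"wy": 0,"wz": 0},
    {"x": 0,"y": 0,"z": 0,"wx": 0,"wy": 0,"wz": 0}
  ],
  "hand": -1,
  "grip_force": 40
}}

```text
t: 18.17
eef_pos: [0.5324, 0.0761, 0.1441]
tool_rot: [-0.001, 0.738, 0.675, -0.002]
contact_force: [-3.0, 0.5, 6.5]
gripper_width: 0.124
```

Request:
{"name": "jog_arm", "arguments": {
  "plan": [
    {"x": 0,"y": 0.002,"z": -0.02,"wx": 0,"wy": 0,"wz": 0},
    {"x": 0,"y": 0.006,"z": -0.03,"wx": 0,"wy": 0,"wz": 0},
    {"x": 0,"y": 0.013,"z": -0.05,"wx": 0,"wy": 0,"wz": 0},
    {"x": 0,"y": 0.013,"z": -0.05,"wx": 0,"wy": 0,"wz": 0},
    {"x": 0,"y": 0.013,"z": -0.05,"wx": 0,"wy": 0,"wz": 0}
  ]
}}

```text
t: 18.58
eef_pos: [0.535, 0.0758, 0.154]
tool_rot: [-0.001, 0.738, 0.675, -0.002]
contact_force: [2.6, -0.4, -6.2]
gripper_width: 0.121
```

The lid rises freely now: 10 mm at 6 N. I'll follow the arc about the hinge.

Request:
{"name": "jog_arm", "arguments": {
  "plan": [
    {"x": 0,"y": 0.017,"z": -0.047,"wx": 0,"wy": 0,"wz": 0},
    {"x": 0,"y": 0.036,"z": -0.093,"wx": 0,"wy": 0,"wz": 0},
    {"x": 0,"y": 0.057,"z": -0.139,"wx": 0,"wy": 0,"wz": 0},
    {"x": 0,"y": 0.079,"z": -0.184,"wx": 0,"wy": 0,"wz": 0},
    {"x": 0,"y": 0.105,"z": -0.227,"wx": 0,"wy": 0,"wz": 0},
    {"x": 0,"y": 0.132,"z": -0.269,"wx": 0,"wy": 0,"wz": 0},
    {"x": 0,"y": 0.162,"z": -0.31,"wx": 0,"wy": 0,"wz": 0},
    {"x": 0,"y": 0.193,"z": -0.349,"wx": 0,"wy": 0,"wz": 0},
    {"x": 0,"y": 0.193,"z": -0.349,"wx": 0,"wy": 0,"wz": 0},
    {"x": 0,"y": 0.193,"z": -0.349,"wx": 0,"wy": 0,"wz": 0}
  ]
}}

```text
t: 19.42
eef_pos: [0.5718, 0.0722, 0.2244]
tool_rot: [-0.003, 0.738, 0.675, -0.004]
contact_force: [-10.2, 0.3, 2.3]
gripper_width: 0.122
```

Request:
{"name": "jog_arm", "arguments": {
  "plan": [
    {"x": 0,"y": 0.027,"z": -0.042,"wx": 0,"wy": 0,"wz": 0},
    {"x": 0,"y": 0.062,"z": -0.08,"wx": 0,"wy": 0,"wz": 0},
    {"x": 0,"y": 0.099,"z": -0.114,"wx": 0,"wy": 0,"wz": 0},
    {"x": 0,"y": 0.136,"z": -0.147,"wx": 0,"wy": 0,"wz": 0},
    {"x": 0,"y": 0.175,"z": -0.178,"wx": 0,"wy": 0,"wz": 0},
    {"x": 0,"y": 0.216,"z": -0.207,"wx": 0,"wy": 0,"wz": 0},
    {"x": 0,"y": 0.216,"z": -0.207,"wx": 0,"wy": 0,"wz": 0},
    {"x": 0,"y": 0.216,"z": -0.207,"wx": 0,"wy": 0,"wz": 0},
    {"x": 0,"y": 0.216,"z": -0.207,"wx": 0,"wy": 0,"wz": 0}
  ]
}}

```text
t: 20.17
eef_pos: [0.6146, 0.0681, 0.2652]
tool_rot: [-0.004, 0.738, 0.675, -0.005]
contact_force: [-2.3, -1.3, -2.7]
gripper_width: 0.116
```

```bash
python3 -c "
from h import *
im=shot('side');o=monitor.get_obs();print(o['t'],o['eef_pos'],o['contact_force'],np.abs(o['joint_vel']).max())
cv2.imwrite('pics/s9.png',cv2.resize(im[130:420,230:500,::-1],None,fx=2,fy=2))
for r in finder.place_of('side','lid_handle')[:1]: print(r)"
```

```text
20.2167 [0.6145373  0.06807072 0.26520831] [-1.70564492 -1.76943377 -2.56058812] 0.003747379606884125
{'location': [353.4, 166.5], 'confidence': 0.81}
```

View pics/s9.png

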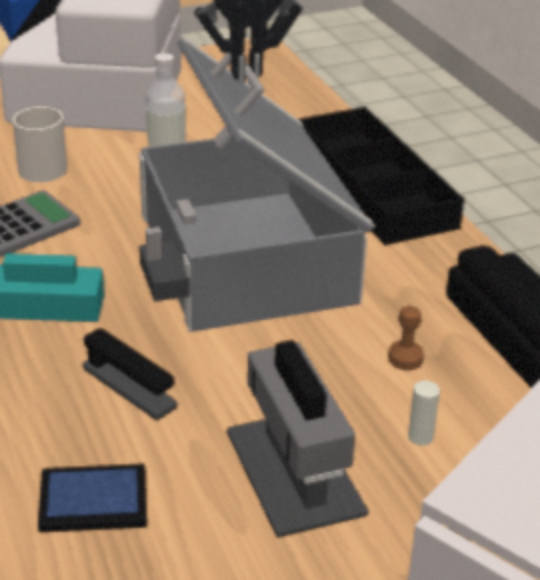

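The side view shows the lid up at about 43° with its bar (245,95) in the fingers. The cassette is level on the stand and the bystanders have not moved. The arm is still, so I'll hand in.

```bash
python3 -c "
from h import *
print(bot.hand_in());o=monitor.get_obs();print(o['t'],o['eef_pos'],o['contact_force'],o['gripper_width'])"
```

```text
the job is handed in; nothing more can be done
None
the job is handed in; nothing more can be done
```

I set the cassette on the stand, found the lid caught, freed it with the tab, raised it to about 43° and handed the job in while still holding it. The hand-in gave no verdict.

- **Cassette:** it went down squarely, lengthwise on the stand. The side picture shows it level and centred. The wrist camera put it about 5 mm from where I had measured the stand. The network did not find the stand itself in that last wrist picture, so this was not checked a second way.
- **Tug:** the lid rose 6.4 mm and stopped dead at about 13 N, well under the 40 N limit. I lowered it and let go before touching the tab.
- **Tab:** I pushed it until it stopped; it measured about 20 mm across. After that the lid rose freely at about 6 N.
- **Lid:** from the arm's position it is at about 0.74 rad (the range is 0.6 to 0.97). On the last reading the arm was still, about 3.5 N was on the tool and the bar was in the fingers. I pushed sideways on the handle with about 10 N partway up and eased it off.
- **Other things:** no bystander seemed to have moved in the last side picture. The job was at 20.2 s of the 72 s allowed.

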